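# Eject a cast sherd mount and clamp it in the bonding press

### The job

Press the mould's green paddle fully down so that the ejector pushes the blue resin mount up, take the mount out, stand it upright in the round nest of the bonding press and let go of it. Only then throw the red safety catch over to the side, clear of the lever, and pull the lever by its handle down to its stop, so that the rubber foot clamps the mount on its glass. Finish while still holding the lever down, since it springs open when let go, and leave the other things on the bench where they are.

Things in the scene. Friction and masses are not known exactly. Their poses are not given: they have to be found in the camera images.
- mould: casting mould fixed to the bench: grey base plate 165 x 78 x 6 mm with an aluminium block 80 (x) x 64 (y) mm on it, flat top 46 mm above the bench, a vertical round bore 34 mm wide in its middle, and a green paddle at the -x end. Origin on the bench; the bore's axis is at x = +15 mm, y = 0, the block spans x = -25 to +55 mm. It stands either left or right of the robot's centre line, the press on the other side. z up
- bore_mouth (a point): centre of the bore's mouth, in the plane of the block's top
- ejector (a joint): the mould's ejector rocker, rad: 0 at rest, 0.33 with the paddle fully down; a spring brings it back. Pressing takes 3 to 8 N, more with a quick push and at the lower stop; fully down it has lifted the mount 15 mm. Two sprung brass cheeks in the bore (along the mould's y) then keep the mount up, gripping it with about 2 N each
- ejector_paddle (a point): middle of the top of the green paddle (30 x 34 mm, 6 mm thick); at x = -80 mm, y = 0 in the mould's frame; 45 mm above the bench at rest, about 29 to 30 mm when fully down; it goes down 16 mm and about 4 mm outward (mould's -x). The paddle's inner edge is 40 mm from the block
- mount: cast resin mount, a blue upright cylinder 30 mm across and 24 mm high, 30 g, with pottery-coloured chips in its top face; origin at the centre of its underside, z along its axis. At first it sits flush with the top of the mould
- press: bonding press fixed to the bench: grey base 200 (x) x 130 (y) x 16 mm, an aluminium plate 66 mm square and 26 mm high with the round nest, and the lever's bearing behind it. Origin on the bench under the base's middle; -x is the front, towards the robot; z up
- nest (a point): centre of the floor of the nest (x = -25 mm, y = 0 in the press's frame), a round recess 35 mm wide and 6 mm deep with a glass disc as its floor, 20 mm above the bench; the seated mount's origin is within a few mm of this point. Nothing is above it while the lever is up
- lever (a joint): press lever, rad: 0 up and leaning back, 1.66 at its lower stop. It turns about the press's y axis at point lever_hinge, the handle coming over to the front (-x) and down. A spring (about 0.55 N m when down) lifts it again; held at the stop with a mount in the nest, the handle takes about 9 N. While the catch is on, it is blocked within a few hundredths of a rad
- lever_hinge (a point): point on the lever's axis (press's y direction), at x = +60 mm, y = 0 in the press's frame, 58 mm above the bench
- lever_handle: crossbar of the lever with black rubber sleeves 17 mm thick, 124 mm long along the press's y axis. Origin in the middle of the bar. The sleeves turn freely on the bar
- lever_grip (a point): on the bar's axis in the middle of its right-hand sleeve (press's -y side), 36 mm from the lever's shank, 150 mm from the hinge axis: at lever 0 it is 68 mm behind (+x) and 134 mm above the hinge, at 1.66 it is 139 mm in front and 56 mm above
- press_foot: rubber foot of the press, a ball 25 mm across on a spring plunger in the lever. It meets the mount about 0.12 rad before the lower stop and presses it with about 13 N at the stop
- catch (a joint): red safety catch, rad: 0 on, its tongue lying across the front of the raised lever; 1.5 thrown fully over. The tongue is off the lever from 0.95. It stays where it is left (stiff hinge, about 0.04 N m)
- catch_hinge (a point): point on the catch's hinge axis (press's x direction), at x = +60 mm, y = +50 mm (left side) in the press's frame, 118 mm above the bench; the tongue (10 mm high) reaches 64 mm from it towards -y
- catch_tab (a point): middle of the right-hand (-y) face of the thumb tab at the end of the catch's arm, which stands up 42 mm from the hinge while the catch is on. Tab 18 (x) x 12 (y) x 16 (z) mm. Push it to the press's +y side: it swings over to the left and down about catch_hinge
- wash_bottle: white plastic wash bottle with a thin spout, 59 x 77 x 157 mm; origin under it. To be left alone
- tape: roll of masking tape lying flat, 104 mm across, 25 mm high; origin under it. To be left alone
- dust_blower: dark red rubber dust blower with a white nozzle, standing, 62 mm across, 172 mm high; origin under it. To be left alone

How it is judged:
By the outcome, as a careful person would: the job done as asked, in the order asked, and still so for the second after the job is handed in, while the arm keeps its last pose, push and grip.
It also fails if it takes over 72 s, if anything falls off the work surface, if the arm or the gripper's body presses on something with over 40 N, if the wrist force passes 120 N, or if a joint passes its speed limit or range.

### The arm

A 6-joint arm with a two-finger parallel gripper is mounted at the origin on the work surface; the furniture and walls round the work are solid. World frame = base frame: x ahead of the robot, y to its left, z up, the work surface at z = 0. Lengths are in m, angles in rad, forces in N, time in s.
With the tool pointing down it reaches from about 0.2 to 0.875 m from the base axis. Payload 3.4 kg.
Tool frame: the origin (TCP) lies between the finger pads; the fingertips stand 25 mm ahead of it and the grasp point (between the pads) lies 6 mm ahead of it (r.nose_length is the z of the fingertips in the tool frame, in m); z points along the fingers, x is the direction in which the jaws open and shut, and the axes are right-handed (so a half turn about z gives the same grasp; the last joint's range is limited). The gripper opens to 94 mm and grips with 3 to 60 N. Pads are 16 mm wide; open, the fingers measure 119 mm over their backs; the gripper's body (75 mm by 177 mm) begins 78 mm behind the grasp point.
Start: joints at [-1.278, 0.276, 1.505, -0, 1.361, -0.121], TCP at [0.231, -0.527, 0.23] pointing down, gripper open.
Joint ranges: [-2.89, 2.89], [-0.75, 2.08], [0.22, 2.7], [-1.18, 4.32], [0.11, 2.71], [-2.7, 2.7]. Speed limits (rad/s): [2.57, 2.57, 3.14, 3.14, 3.14, 3.14].

### API

Orientations are given as a unit quaternion [w, x, y, z].
In Python, from plant import r, gripper_to, inverse_kinematics, vision, models, telemetry gives the robot as it stands. Calls block until the motion is done:
- r.move_to(position, orientation): joint-space move of the TCP to a pose.
- r.move_l(position, rot=None, vel=0.15, guard=None): straight line of the TCP; rot=None keeps the orientation; vel is the mean speed in m/s. With guard (N) it stops when the force on the tool has changed by that much, and returns True; else False.
- r.movej(angles): joint-space move.
- gripper_to(opening, f_grip=None): finger opening in m; f_grip is the grip in N (None keeps the last); returns when the fingers have stopped.
- r.hold(seconds).
- inverse_kinematics(position, orientation): joint angles nearest the present ones, or None.
- vision.snapshot(name): name is "scene" or "top"; returns the picture (400x640x3 uint8, red, green, blue); there is no depth.
- vision.get_calibration(name): a dict with "fx", "fy", "cx", "cy" (pixels), "D" ([k1, k2, p1, p2, k3] as OpenCV has them; the pictures are not rectified), "position" and "orientation" of the camera in the world. Camera axes: x right, y down, z forward; pixel columns grow to the right and rows downward; lengths in m; the calibration is good to about 2 mm. A picture is of the moment at which its call begins. get_calibration takes no time and is no camera call.
A pose or a line that the arm cannot do raises r.PlanningError and nothing moves.
- r.sign_off(): hands the job in, once; it reports no verdict.
Trained networks look in the newest picture that a camera, given by its name, has taken for a name from the list of things; names that differ only in an ending like _2 or _b are one class to them, and where a whole thing is asked for, a point or a joint stands for the part that bears it (a point fixed in the world has none). Each returns a list of dicts, best first, with "score" (0 to 1); they miss things now and then, are a little off and sometimes report something else, mostly with a low value. They report only what shows in the picture. A call takes as long as a camera call.
- models.boxes_of(thing, camera): "at" ([x, y, z] in m, in world coordinates, good to about 4 mm: the middle of the surface that is visible of it).
- models.regions_of(thing, camera): "pixels" (400x640 bool, what is visible of it).
- models.mark_of(thing, camera): "at" ([x, y, z] in m, in world coordinates, good to about 4 mm: a listed point, or the origin of a listed thing).
Readings, each from a call of its own:
- telemetry.current_t(): time.
- telemetry.current_joints(): joint angles.
- telemetry.current_dq(): joint speeds.
- telemetry.current_joint_efforts(): joint torques, N m.
- telemetry.current_ee_pos(): TCP position.
- telemetry.current_tool_rot(): TCP orientation.
- telemetry.current_wrist_force(): force on the tool from outside, world axes, zero at the start.
- telemetry.current_torque(): the same for the moment, N m.
- telemetry.current_opening(): finger opening in m.
Only numpy, scipy, OpenCV 4.12 (cv2) and the standard library are available. Lean on these libraries where they do the work, as an engineer would, in place of code of your own. Each camera call takes 0.05 s, during which the arm holds its last target.

## Working session

There is one attempt and no reset: what is moved stays moved. The work goes in short steps, each a Python script; the robot and the scene stay as the last script left them, time stands still between calls to the robot, and variables do not carry over. Pictures are saved under pics/ and viewed, and the job is handed in when it is done.

```bash
ls; mkdir -p pics; python3 - <<'E'
from plant import r, vision, models, telemetry
import cv2
for c in ["scene","top"]:
    im=vision.snapshot(c); cv2.imwrite(f"pics/{c}0.png",im[:,:,::-1])
    k=vision.get_calibration(c); print(c,k)
    for n in ["mould","bore_mouth","ejector_paddle","mount","press","nest","lever_hinge","lever_grip","catch_hinge","catch_tab","wash_bottle","tape","dust_blower","lever_handle"]:
        print(n,[(d["at"],round(d["score"],2)) for d in models.mark_of(n,c)[:2]])
print(telemetry.current_t(),telemetry.current_ee_pos(),telemetry.current_tool_rot(),r.nose_length)
E
```

```text
pics
scene {'fx': 398.0459842779718, 'fy': 398.0459842779718, 'cx': 313.1172836474049, 'cy': 196.03757364739377, 'D': array([-0.08576864,  0.        ,  0.        ,  0.        ,  0.        ]), 'position': array([0.75267775, 0.99769363, 1.08324994]), 'orientation': array([-0.04548788,  0.12734218,  0.90842554, -0.39557282])}
mould [([0.4732, -0.258, 0.0011], 0.88)]
bore_mouth [([0.4811, -0.2537, 0.0474], 0.82)]
ejector_paddle [([0.5306, 0.2963, 0.152], 0.68), ([0.3948, -0.2816, 0.0448], 0.39)]
mount [([0.3932, -0.281, 0.0416], 0.4), ([0.4844, -0.2541, 0.0239], 0.39)]
press [([0.4662, 0.2675, -0.0028], 0.97)]
nest [([0.4464, 0.2712, 0.0224], 0.92), ([0.4841, -0.2539, 0.0476], 0.53)]
lever_hinge [([0.5252, 0.2576, 0.0595], 0.6)]
lever_grip [([0.5822, 0.2014, 0.1907], 0.59), ([0.5375, 0.3031, 0.1182], 0.29)]
catch_hinge [([0.5405, 0.304, 0.1186], 0.74)]
catch_tab [([0.5289, 0.3029, 0.1505], 0.51), ([0.4678, 0.2674, -0.0032], 0.32)]
wash_bottle [([0.3666, -0.5131, -0.0019], 0.62)]
tape [([0.4236, 0.0304, 0.0015], 0.73), ([0.4441, 0.2693, 0.0194], 0.18)]
dust_blower []
lever_handle [([0.591
[... 530 characters left out ...]
ess [([0.4656, 0.2646, -0.0002], 0.96)]
nest [([0.4454, 0.2745, 0.0208], 0.75), ([0.4708, -0.2607, -0.0066], 0.28)]
lever_hinge [([0.5248, 0.2569, 0.0556], 0.75), ([0.5334, 0.3022, 0.1188], 0.53)]
lever_grip [([0.5836, 0.2094, 0.1879], 0.61)]
catch_hinge [([0.5345, 0.3062, 0.1203], 0.83), ([0.4895, -0.2523, 0.0252], 0.62)]
catch_tab [([0.5327, 0.3013, 0.1609], 0.54)]
wash_bottle [([0.3664, -0.513, -0.0013], 0.54)]
tape [([0.4179, 0.0292, 0.0033], 0.79)]
dust_blower [([0.3411, 0.5157, -0.0027], 0.6)]
lever_handle [([0.3932, -0.2807, 0.0463], 0.57), ([0.5916, 0.241, 0.1929], 0.49)]
1.5 [ 0.23120005 -0.52651259  0.23051208] [ 4.22383108e-05  8.37281061e-01 -5.46772733e-01  4.42469333e-05] 0.025
```

View pics/scene0.png

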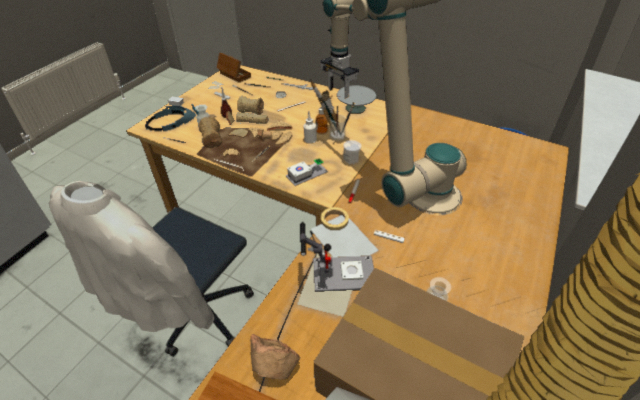

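View pics/top0.png

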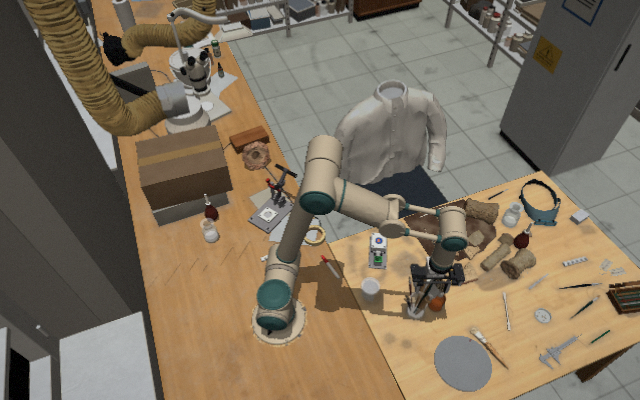

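The scene picture shows the mould at about (305,172) and the press at about (345,265). The tape is at (335,217), a cup at (352,152) and a cardboard box at (420,330). In the top picture the mould is at (377,255) and the press at (270,213). I'll fit both poses and overlay the models.

```bash
cat > h.py <<'E'
from plant import r, gripper_to, inverse_kinematics, vision, models, telemetry
import numpy as np, cv2
from scipy.spatial.transform import Rotation as R
from scipy.optimize import least_squares
def proj(P,c):
    k=vision.get_calibration(c); q=k["orientation"]; Rm=R.from_quat([q[1],q[2],q[3],q[0]]).as_matrix()
    t=-Rm.T@k["position"]; K=np.array([[k["fx"],0,k["cx"]],[0,k["fy"],k["cy"]],[0,0,1]])
    return cv2.projectPoints(np.atleast_2d(P).astype(float),cv2.Rodrigues(Rm.T)[0],t,K,np.array(k["D"]))[0][:,0]
def crop(im,c,center,half,s,name,polys=[]):
    u,v=[int(round(a)) for a in center]; h,w=half
    x0,y0=max(u-w,0),max(v-h,0)
    o=cv2.resize(im[y0:v+h,x0:u+w,::-1],None,fx=s,fy=s,interpolation=cv2.INTER_CUBIC)
    for P,col in polys:
        q=(proj(P,c)+0.5-[x0,y0])*s
        cv2.polylines(o,[np.round(q*8).astype(int)],False,col,1,cv2.LINE_AA,3)
    cv2.imwrite(name,o)
def T(pose,p):
    x,y,a=pose; p=np.atleast_2d(p).astype(float); c,s=np.cos(a),np.sin(a)
    return np.c_[x+c*p[:,0]-s*p[:,1],y+s*p[:,0]+c*p[:,1],p[:,2]]
def rect(x0,x1,y0,y1,z): return np.array([[x0,y0,z],[x1,y0,z],[x1,y1,z],[x0,y1,z],[x0,y0,z]])
def circ(x,y,z,rad): t=np.linspace(0,2*np.pi,40); return np.c_[x+rad*np.cos(t),y+rad*np.sin(t),z+0*t]
MP=dict(mould=(0,0,0),bore_mouth=(.015,0,.046),ejector_paddle=(-.08,0,.045))
PP=dict(press=(0,0,0),nest=(-.025,0,.02),lever_hinge=(.06,0,.058),lever_grip=(.128,-.036,.192),catch_hinge=(.06,.05,.118),lever_handle=(.128,0,.192),catch_tab=(.06,.044,.16))
def collect(pts,n,prior):
    D={k:[] for k in pts}
    for c in ("scene","top"):
        for _ in range(n):
            vision.snapshot(c)
            for k in pts:
                for d in models.mark_of(k,c):
                    if np.linalg.norm(np.array(d["at"])-T(prior,pts[k])[0])<.03: D[k].append(d["at"]);break
    return D
def fit(pts,D,prior):
    f=lambda p:np.concatenate([(T(p,pts[k])[0]-np.array(a))[:2] for k in D for a in D[k]])
    return least_squares(f,prior,loss="soft_l1",f_scale=.004).x
def mould_polys(p):
    return [(T(p,rect(-.025,.055,-.032,.032,.046)),(0,0,255)),(T(p,circ(.015,0,.046,.017)),(0,255,255)),(T(p,rect(-.095,-.065,-.017,.017,.045)),(255,0,255))]
def press_polys(p):
    return [(T(p,rect(-.1,.1,-.065,.065,.016)),(0,0,255)),(T(p,rect(-.058,.008,-.033,.033,.026)),(255,0,255)),(T(p,circ(-.025,0,.026,.0175)),(0,255,255)),
     (T(p,[[.06,-.05,.058],[.06,.05,.058]]),(0,255,0)),(T(p,[[.128,-.062,.192],[.128,.062,.192]]),(0,255,0))]
E
python3 - <<'E'
from h import *
pm=(.469,-.259,.297); pp=(.4665,.267,-.22)
Dm=collect(MP,2,pm); Dp=collect(PP,2,pp)
fm=fit(MP,Dm,pm); fp=fit(PP,Dp,pp); print(fm,fp)
for D,pts,p in((Dm,MP,fm),(Dp,PP,fp)):
    for k in D: print(k,len(D[k]),np.round(np.mean(D[k],0)-T(p,pts[k])[0],4))
np.save("fm.npy",fm);np.save("fp.npy",fp)
for c in("scene","top"):
    im=vision.snapshot(c); cv2.imwrite(f"pics/{c}1_raw.png",im[:,:,::-1])
    crop(im,c,proj([.47,-.259,.03],c)[0],(30,40),10,f"pics/m_{c}.png",mould_polys(fm))
    crop(im,c,proj([.48,.267,.08],c)[0],(42,55),7,f"pics/p_{c}.png",press_polys(fp))
print(telemetry.current_t())
E
```

```text
[ 0.47056289 -0.25924289  0.30631598] [ 0.46594151  0.26779889 -0.21505244]
mould 4 [-0.0009  0.0005 -0.0007]
bore_mouth 4 [-0.0004 -0.0007  0.0015]
ejector_paddle 3 [ 0.0014  0.0003 -0.0004]
press 4 [ 0.0001 -0.0008 -0.0016]
nest 4 [-0.0001 -0.0002  0.0004]
lever_hinge 4 [0.0002 0.0017 0.0006]
lever_grip 4 [-0.0001 -0.0018 -0.0038]
catch_hinge 4 [ 0.0017 -0.0013  0.0001]
lever_handle 4 [ 0.0003  0.0003 -0.0014]
catch_tab 3 [-0.0034  0.003  -0.0014]
4.0
```

View pics/m_scene.png

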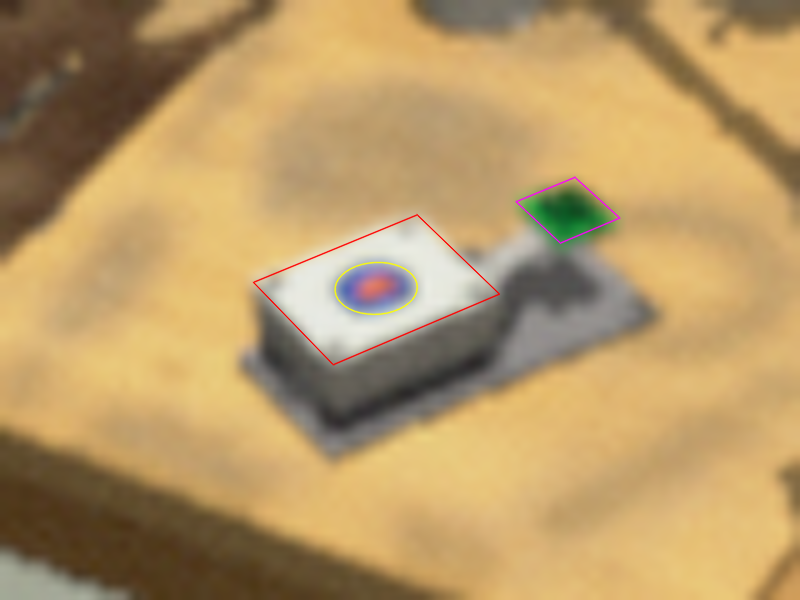

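View pics/m_top.png

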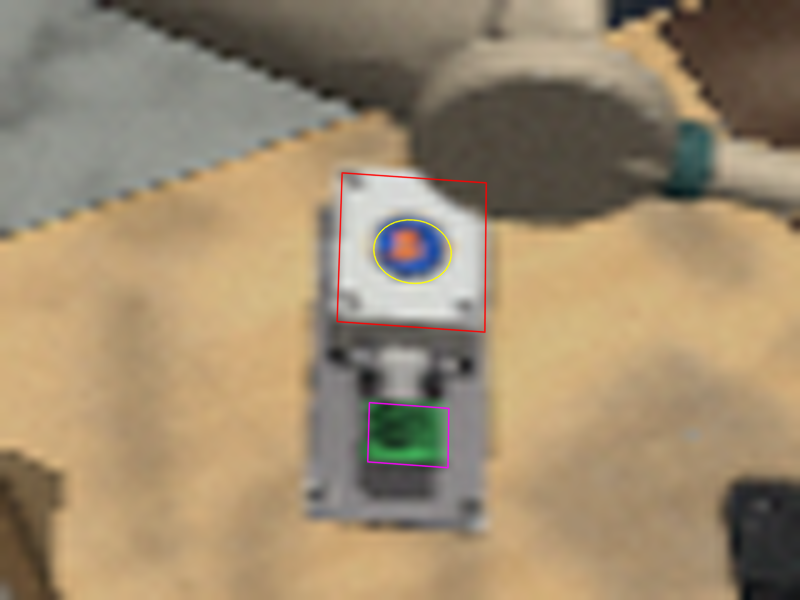

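View pics/p_scene.png

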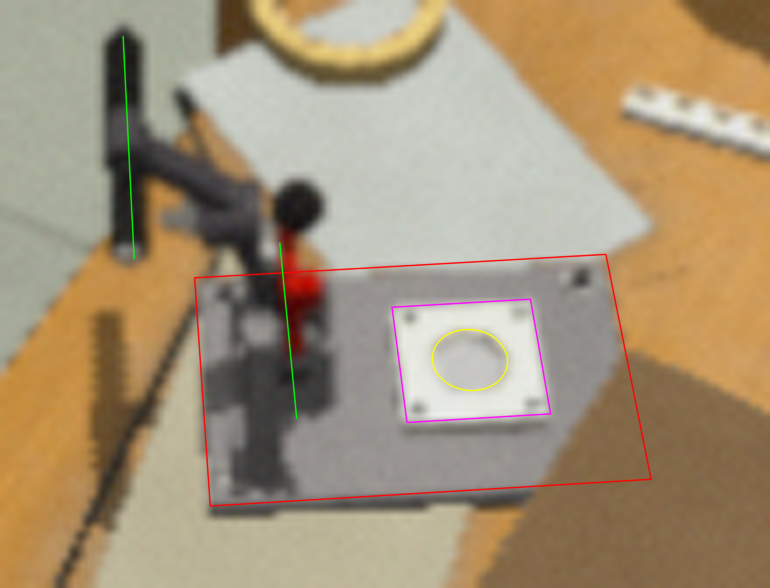

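View pics/p_top.png

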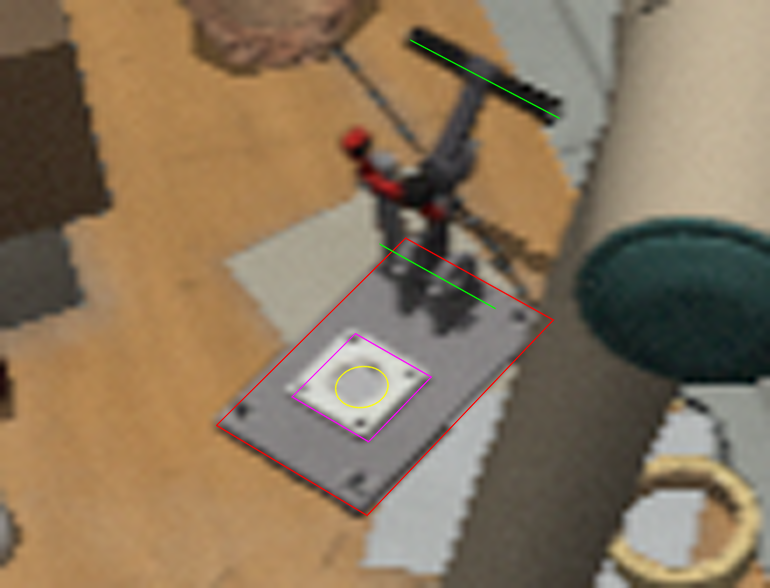

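The mould and press overlays match both pictures to within about 0.5 px. Next I'll measure the cardboard box and the cup so I can clear them.

```bash
python3 - <<'E'
from h import *
def ray(px,c):
    k=vision.get_calibration(c); q=k["orientation"]; Rm=R.from_quat([q[1],q[2],q[3],q[0]])
    K=np.array([[k["fx"],0,k["cx"]],[0,k["fy"],k["cy"]],[0,0,1]])
    u=cv2.undistortPoints(np.array([[px]],float),K,np.array(k["D"]))[0,0]
    return k["position"],Rm.apply([*u,1])
def tri(a,b):
    p,d=ray(a,"scene");q,e=ray(b,"top")
    s=np.linalg.lstsq(np.c_[d,-e],q-p,rcond=None)[0]; A=p+s[0]*d;B=q+s[1]*e
    return np.round((A+B)/2,3),round(np.linalg.norm(A-B),3)
sc=[(375,270),(522,335),(318,365)];tp=[(135,150),(215,127),(230,185),(145,207)]
for a in sc:
    for b in tp: print(a,b,tri(a,b))
print("cup",tri((352,146),(371,285)))
print(proj([[.34,.516,.0],[.34,.516,.17]],"scene"),proj([[.34,.516,0],[.34,.516,.17]],"top"))
# IK feasibility
fm,fp=np.load("fm.npy"),np.load("fp.npy")
def down(yaw): return (R.from_euler("z",yaw)*R.from_euler("x",np.pi)).as_quat()[[3,0,1,2]]
for nm,p,yaws in (("paddle",T(fm,(-.08,0,.12))[0],fm[2]+np.array([0,np.pi/2,-np.pi/2])),("bore",T(fm,(.015,0,.073))[0],fm[2]+np.array([0,np.pi/2,-np.pi/2])),
   ("nest",T(fp,(-.025,0,.08))[0],fp[2]+np.array([0,np.pi/2,-np.pi/2])),("lev0",T(fp,(.128,-.036,.198))[0],fp[2]+np.array([0,np.pi])),("lev1",T(fp,(-.079,-.036,.12))[0],fp[2]+np.array([0,np.pi])),("tab",T(fp,(.06,.03,.17))[0],fp[2]+np.array([0,np.pi/2,-np.pi/2]))):
    for y in yaws:
        q=inverse_kinematics(p,down(y)); print(nm,np.round(p,3),round(y,2),None if q is None else np.round(q,2))
E
```

```text
(375, 270) (135, 150) (array([0.397, 0.659, 0.434]), np.float64(0.3))
(375, 270) (215, 127) (array([0.518, 0.538, 0.406]), np.float64(0.031))
(375, 270) (230, 185) (array([0.424, 0.422, 0.198]), np.float64(0.024))
(375, 270) (145, 207) (array([0.297, 0.559, 0.259]), np.float64(0.378))
(522, 335) (135, 150) (array([0.294, 0.767, 0.396]), np.float64(0.004))
(522, 335) (215, 127) (array([0.427, 0.652, 0.436]), np.float64(0.326))
(522, 335) (230, 185) (array([0.3  , 0.567, 0.232]), np.float64(0.362))
(522, 335) (145, 207) (array([0.165, 0.699, 0.2  ]), np.float64(0.0))
(318, 365) (135, 150) (array([0.518, 0.775, 0.316]), np.float64(0.357))
(318, 365) (215, 127) (array([0.663, 0.647, 0.258]), np.float64(0.007))
(318, 365) (230, 185) (array([ 0.604,  0.55 , -0.029]), np.float64(0.065))
(318, 365) (145, 207) (array([0.443, 0.697, 0.087]), np.float64(0.463))
cup (array([ 0.242, -0.299,  0.079]), np.float64(0.005))
[[410.89752574 329.99704156]
 [420.98948582 298.4824874 ]] [[213.1283581  218.37459397]
 [205.50899082 195.07633328]]
paddle [ 0.394 -0.283  0.12 ] 0.31 [-0.77  0.24  1.86 -0.    1
[... 342 characters left out ...]
0.37  1.79 -0.    0.98  0.65]
nest [0.442 0.273 0.08 ] -0.22 [ 0.42  0.33  1.85 -0.    0.97  0.63]
nest [0.442 0.273 0.08 ] 1.36 [ 0.42  0.33  1.85 -0.    0.97 -0.94]
nest [0.442 0.273 0.08 ] -1.79 [0.42 0.33 1.85 0.   0.97 2.21]
lev0 [0.583 0.205 0.198] -0.22 [ 0.23  0.36  1.46 -0.    1.32  0.44]
lev0 [0.583 0.205 0.198] 2.93 [ 0.23  0.36  1.46  0.    1.32 -2.7 ]
lev1 [0.381 0.249 0.12 ] -0.22 [ 0.43  0.19  1.92 -0.    1.03  0.64]
lev1 [0.381 0.249 0.12 ] 2.93 [ 0.43  0.19  1.92  0.    1.03 -2.5 ]
tab [0.531 0.284 0.17 ] -0.22 [ 0.38  0.35  1.54 -0.    1.25  0.59]
tab [0.531 0.284 0.17 ] 1.36 [ 0.38  0.35  1.54 -0.    1.25 -0.98]
tab [0.531 0.284 0.17 ] -1.79 [0.38 0.35 1.54 0.   1.25 2.16]
```

```bash
cat >> h.py <<'E'
def down(yaw): return (R.from_euler("z",yaw)*R.from_euler("x",np.pi)).as_quat()[[3,0,1,2]]
try: fm,fp=np.load("fm.npy"),np.load("fp.npy")
except Exception: pass
def st(tag=""): print(tag,"t",round(telemetry.current_t(),2),"p",np.round(telemetry.current_ee_pos(),4),"F",np.round(telemetry.current_wrist_force(),2),"g",round(telemetry.current_opening(),4))
E
python3 - <<'E'
from h import *
gripper_to(0.0,20)
r.move_to(T(fm,(-.08,0,.12))[0],down(fm[2])); st("above")
r.move_l(T(fm,(-.08,0,.074))[0],vel=.1); st("near")
g=r.move_l(T(fm,(-.084,0,.0525))[0],vel=.03,guard=25); st(g)
r.hold(.3); st()
im=vision.snapshot("scene"); crop(im,"scene",proj([.47,-.259,.03],"scene")[0],(30,40),10,"pics/m2.png",mould_polys(fm))
E
```

```text
above t 6.61 p [ 0.3947 -0.2844  0.1205] F [ 0.31 -1.2   0.1 ] g 0.0003
near t 7.22 p [ 0.3944 -0.2841  0.0742] F [ 0.08 -0.3   0.71] g 0.0004
False t 8.09 p [ 0.3903 -0.2855  0.0538] F [-4.43 -0.5  12.77] g 0.0005
 t 8.39 p [ 0.3903 -0.2855  0.0539] F [-3.17 -1.07 13.18] g 0.0004
```

View pics/m2.png

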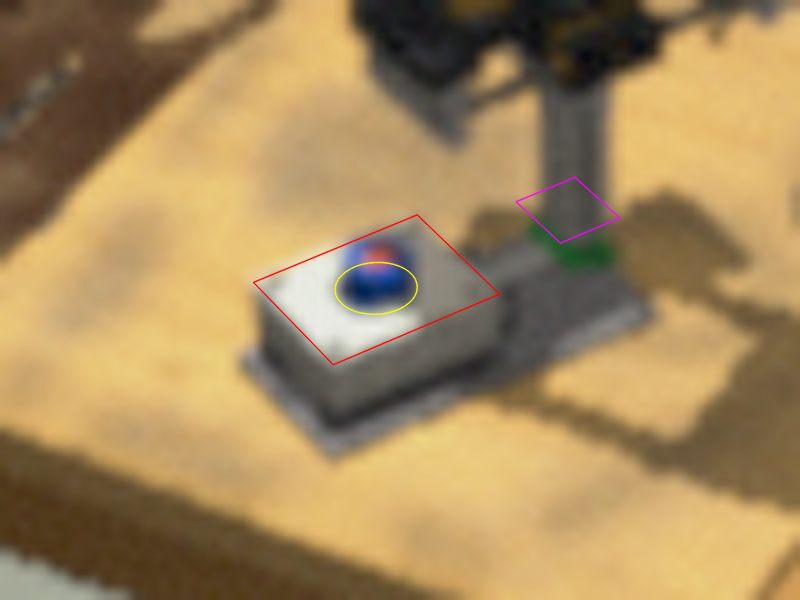

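The mount stands raised at about (377,265) in the crop and the paddle is down at about (570,245). The fingertip is at 29 mm with 13 N, so it is at the stop. I'll release it and move in to grasp.

```bash
python3 - <<'E'
from h import *
r.move_l(T(fm,(-.08,0,.075))[0],vel=.06)
r.move_l(T(fm,(-.08,0,.13))[0],vel=.2)
gripper_to(0.055,10)
r.move_to(T(fm,(.015,0,.13))[0],down(fm[2]));st()
for c in("scene","top"):
    im=vision.snapshot(c)
    print([ (d["at"],d["score"]) for d in models.mark_of("mount",c)[:2]])
    crop(im,c,proj([.47,-.259,.03],c)[0],(30,40),10,f"pics/m3_{c}.png",mould_polys(fm)+[(T(fm,circ(.015,0,.061,.015)),(255,255,0))])
print(T(fm,(.015,0,.037)))
E
```

```text
t 10.82 p [ 0.4853 -0.2542  0.1296] F [-0.49  0.42  0.46] g 0.0554
[([0.485, -0.2555, 0.0366], 0.59), ([0.4244, 0.0305, 0.0023], 0.19)]
[]
[[ 0.48486466 -0.25471967  0.037     ]]
```

View pics/m3_scene.png

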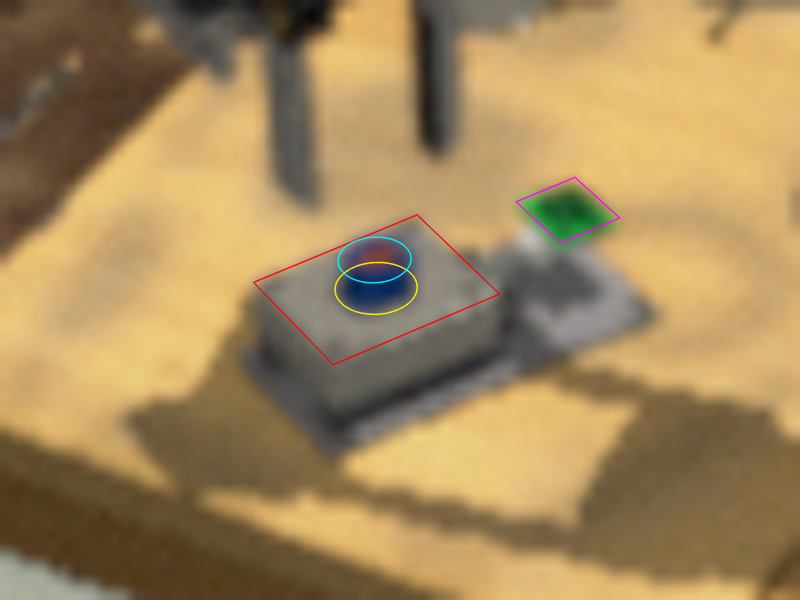

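View pics/m3_top.png

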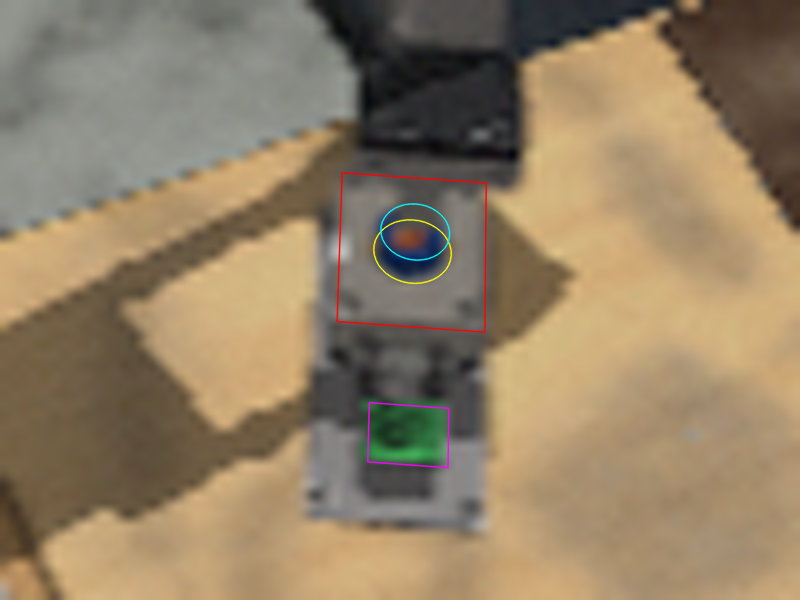

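The mount stays up at its expected place and the paddle is back at rest. I'll descend and close gently.

```bash
python3 - <<'E'
from h import *
g=r.move_l(T(fm,(.015,0,.0735))[0],vel=.08,guard=8); st(g)
for o in (.036,.033,.031):
    gripper_to(o,4); r.hold(.1); st(o)
gripper_to(.0,5); r.hold(.15); st("c")
F=telemetry.current_wrist_force(); u=np.array([np.cos(fm[2]),np.sin(fm[2])]); print("along,across",u@F[:2],-u[1]*F[0]+u[0]*F[1])
E
```

```text
False t 11.88 p [ 0.4852 -0.255   0.0738] F [-0.53  0.34  0.72] g 0.0548
0.036 t 12.5 p [ 0.4849 -0.2547  0.0735] F [-0.45  0.64 -0.34] g 0.0359
0.033 t 12.88 p [ 0.4846 -0.2548  0.0735] F [-1.74 -0.64  0.76] g 0.0329
0.031 t 13.24 p [ 0.4848 -0.2547  0.0735] F [-1.69  0.5   1.43] g 0.031
c t 13.61 p [ 0.4849 -0.2547  0.0734] F [-0.57 -1.07  0.14] g 0.0298
along,across -0.8656087963349454 -0.8503938930926505
```

```bash
python3 - <<'E'
from h import *
gripper_to(.0,22); st()
r.move_l(T(fm,(.015,0,.125))[0],vel=.06); st("up")
r.move_l(T(fm,(.015,0,.2))[0],vel=.2)
r.move_to(T(fp,(-.025,0,.16))[0],down(fp[2])); st("over nest")
r.move_l(T(fp,(-.025,0,.085))[0],vel=.12)
r.hold(.2);st("pre")
for c in("scene","top"):
    im=vision.snapshot(c)
    p=telemetry.current_ee_pos(); top=p[2]-.0125
    print([ (d["at"],d["score"]) for d in models.mark_of("mount",c)[:2]],[ (d["at"],d["score"]) for d in models.mark_of("nest",c)[:1]])
    e=p[:2]; cc=lambda z:np.c_[circ(e[0],e[1],z,.015)]
    crop(im,c,proj([e[0],e[1],.05],c)[0],(30,40),10,f"pics/n_{c}.png",press_polys(fp)[1:3]+[(cc(top),(255,255,0)),(cc(top-.024),(255,255,0))])
E
```

```text
t 13.82 p [ 0.4849 -0.2547  0.0735] F [-1.38 -0.6   0.6 ] g 0.029
up t 14.83 p [ 0.4846 -0.2545  0.1247] F [0.52 0.14 0.12] g 0.0294
over nest t 17.27 p [0.4419 0.2726 0.1598] F [ 1.28 -0.21 -0.65] g 0.0295
pre t 18.25 p [0.4419 0.2733 0.0855] F [ 0.63 -0.61 -0.52] g 0.0287
[([0.4414, 0.2707, 0.0473], 0.5)] [([0.4433, 0.2747, 0.0209], 0.69)]
[([0.4445, 0.273, 0.0482], 0.61)] [([0.4408, 0.2744, 0.021], 0.86)]
```

View pics/n_scene.png

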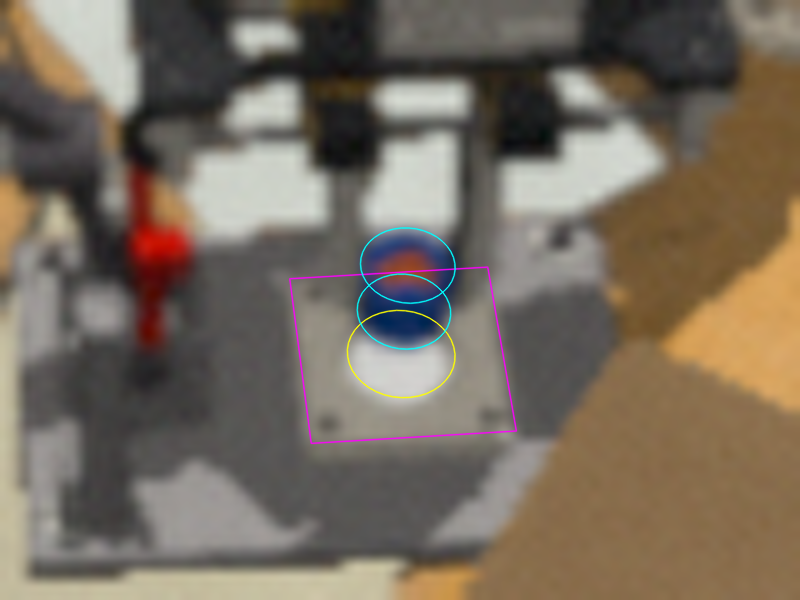

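View pics/n_top.png

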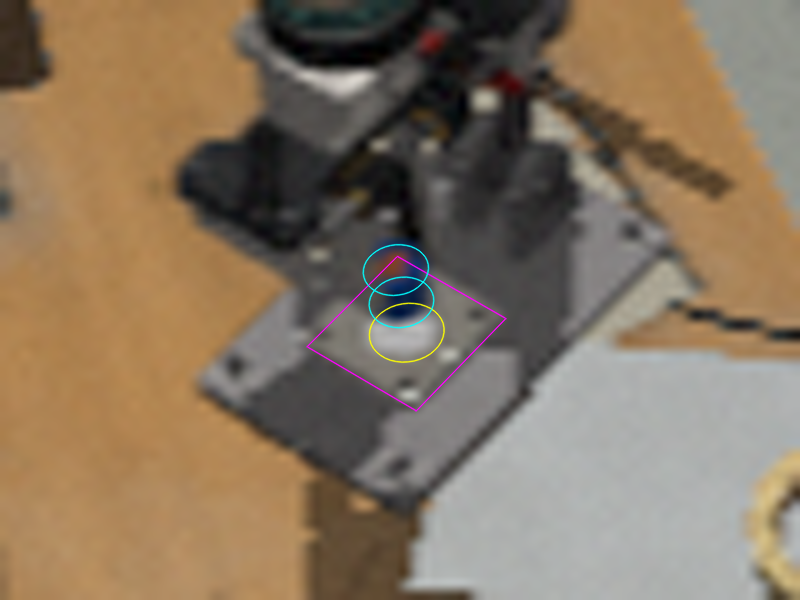

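In both pictures the held mount lines up with its predicted outline over the nest, which is at (400,357) in the scene crop. With the jaws along press x, though, the gripper body would pass close to the catch. I'll lift and turn the wrist 90° before lowering.

```bash
python3 - <<'E'
from h import *
r.move_l(T(fp,(-.025,0,.13))[0],vel=.15)
r.move_to(T(fp,(-.025,0,.12))[0],down(fp[2]+np.pi/2)); st("rot")
# seated: mount bottom at .020 -> TCP .0735-.037+.020=.0565+
g=r.move_l(T(fp,(-.025,0,.066))[0],vel=.1,guard=8); st(g)
if not g:
    g=r.move_l(T(fp,(-.025,0,.0552))[0],vel=.025,guard=5); st(g)
r.hold(.2); st()
E
```

```text
rot t 20.4 p [0.4412 0.273  0.1195] F [ 0.04  0.37 -0.56] g 0.0291
False t 21.09 p [0.4419 0.2733 0.0662] F [0.52 0.33 0.24] g 0.0292
True t 21.48 p [0.442  0.2734 0.0577] F [0.47 0.68 0.76] g 0.0297
 t 21.68 p [0.4419 0.2733 0.0577] F [-0.27  0.06 -0.08] g 0.0289
```

```bash
python3 - <<'E'
from h import *
p=np.array(telemetry.current_ee_pos())
g=r.move_l(T(fp,(-.025,0,.0545))[0],vel=.02,guard=6); st(g); r.hold(.15); st()
E
```

```text
True t 21.88 p [0.4421 0.2734 0.0571] F [-1.25 -0.4   5.33] g 0.0291
 t 22.03 p [0.442  0.2734 0.0572] F [-0.9  -1.29  6.05] g 0.029
```

Contact came at 57 mm. The nest's rim would have stopped it at about 62 mm, so the mount is on the glass. Releasing.

```bash
python3 - <<'E'
from h import *
gripper_to(.034,5); r.hold(.1); gripper_to(.055); st()
r.move_l(T(fp,(-.025,0,.13))[0],vel=.12)
r.move_l(T(fp,(-.06,-.08,.26))[0],vel=.3); st()
for c in("scene","top"):
    im=vision.snapshot(c)
    print([ (d["at"],d["score"]) for d in models.mark_of("mount",c)[:2]], T(fp,(-.025,0,.02)))
    crop(im,c,proj(T(fp,(0.02,0,.08))[0],c)[0],(40,50),8,f"pics/q_{c}.png",[press_polys(fp)[2],(T(fp,circ(-.025,0,.044,.015)),(255,255,0))])
E
```

```text
t 22.99 p [0.4422 0.2734 0.0568] F [-0.11  0.41 -0.23] g 0.0548
 t 24.43 p [0.39   0.2025 0.2589] F [ 0.57 -0.48  0.02] g 0.0549
[([0.4414, 0.2696, 0.0167], 0.65)] [[0.44151738 0.27313386 0.02      ]]
[([0.4461, 0.2751, 0.0229], 0.55)] [[0.44151738 0.27313386 0.02      ]]
```

View pics/q_scene.png

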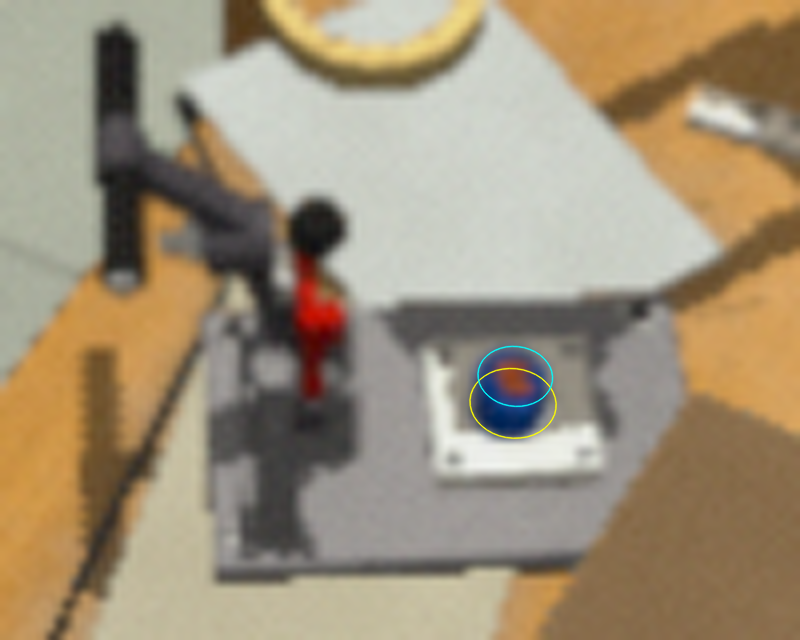

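View pics/q_top.png

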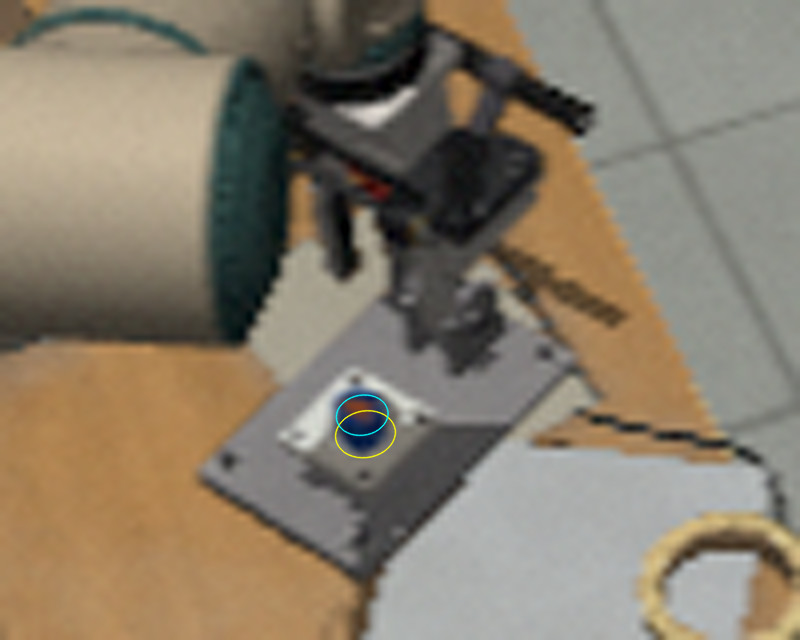

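The mount stands in the nest at about (515,390) in the scene crop, on its predicted outline. Next is the catch: closed fingertips, following the tab's arc.

```bash
python3 - <<'E'
from h import *
gripper_to(0,10)
w=.008
def tcp(th,over=0.0,x=.054):
    s,c=np.sin(th),np.cos(th)
    F=np.array([.05+.042*s-.006*c,.118+.042*c+.006*s]); n=np.array([-c,s]); rad=np.array([s,c])
    C=F-.004*rad-over*n
    return T(fp,(x,C[0]-w,C[1]+.025))[0]
p0=tcp(0,-.006)
r.move_to(p0+[0,0,.08],down(fp[2])); st()
g=r.move_l(p0,vel=.1,guard=5); st(g)
if not g:
    for th in (0.15,.4,.65,.9,1.15,1.4):
        g=r.move_l(tcp(th,.0025),vel=.06,guard=10); st((th,g))
        if g: break
for c in("scene","top"):
    im=vision.snapshot(c); crop(im,c,proj(T(fp,(0.05,0,.1))[0],c)[0],(40,50),8,f"pics/c_{c}.png")
E
```

```text
t 27.01 p [0.5249 0.2854 0.261 ] F [0.37 0.22 0.06] g 0.0005
False t 27.96 p [0.5256 0.2858 0.1817] F [-0.25  0.13  0.23] g 0.0001
(0.15, False) t 28.34 p [0.5283 0.3002 0.1813] F [ 0.31 -0.25 -0.03] g 0.0003
(0.4, False) t 28.65 p [0.5302 0.3092 0.1792] F [ 0.42 -0.19  0.39] g 0.0007
(0.65, False) t 28.96 p [0.532  0.3176 0.1751] F [ 0.26  0.04 -0.92] g 0.0006
(0.9, False) t 29.27 p [0.5336 0.3247 0.1689] F [-0.03  0.45 -0.06] g 0.0004
(1.15, False) t 29.57 p [0.5347 0.3301 0.1612] F [-0.15  0.56  0.18] g 0.0005
(1.4, False) t 29.88 p [0.5354 0.3335 0.1524] F [-0.1  -0.81 -0.71] g 0.0006
```

View pics/c_scene.png

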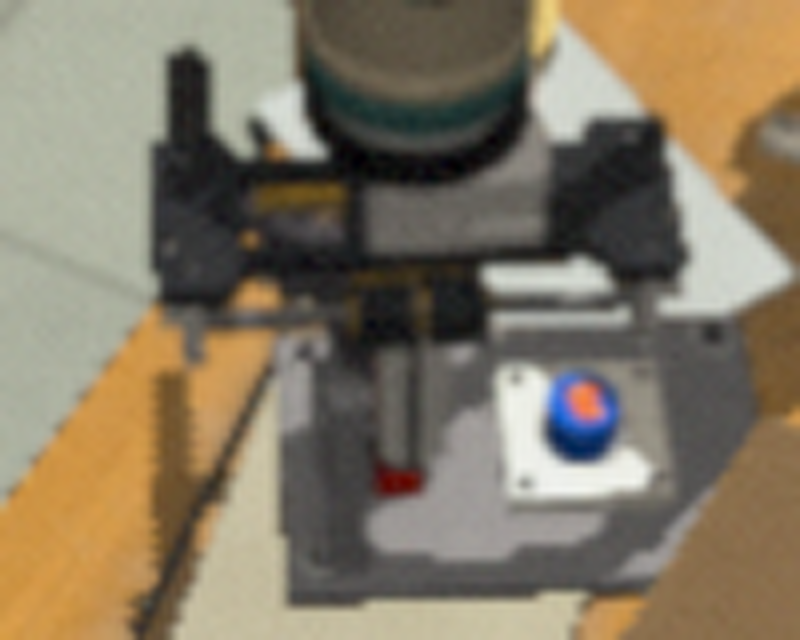

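The tab is now below the fingertip at (400,480), so the catch has swung over. I'll retreat straight up, move clear of the press and look again.

```bash
python3 - <<'E'
from h import *
p=np.array(telemetry.current_ee_pos())
r.move_l(p+[0,0,.11],vel=.2)
gripper_to(.045,10)
P=T(fp,(.128,-.036,.27))[0]
r.move_to(P,down(fp[2])); st()
for c in("scene","top"):
    im=vision.snapshot(c)
    for n in("lever_grip","lever_handle","catch_tab"): print(c,n,[(d["at"],round(d["score"],2)) for d in models.mark_of(n,c)[:1]])
    crop(im,c,proj(T(fp,(0.05,0,.1))[0],c)[0],(40,50),8,f"pics/l_{c}.png",[(T(fp,[[.128,-.062,.192],[.128,.062,.192]]),(0,255,0))])
print(T(fp,(.128,-.036,.192)),T(fp,(.128,0,.192)))
E
```

```text
t 32.12 p [0.5831 0.2057 0.27  ] F [-0.34  0.17  0.21] g 0.0446
scene lever_grip [([0.5809, 0.2006, 0.1907], 0.56)]
scene lever_handle [([0.5919, 0.2379, 0.191], 0.65)]
scene catch_tab [([0.5407, 0.3388, 0.1224], 0.44)]
top lever_grip [([0.4678, -0.2616, 0.001], 0.71)]
top lever_handle [([0.5903, 0.2385, 0.189], 0.54)]
top catch_tab [([0.5374, 0.3369, 0.1291], 0.63)]
[[0.5833107  0.20531312 0.192     ]] [[0.59099305 0.24048386 0.192     ]]
```

View pics/l_scene.png

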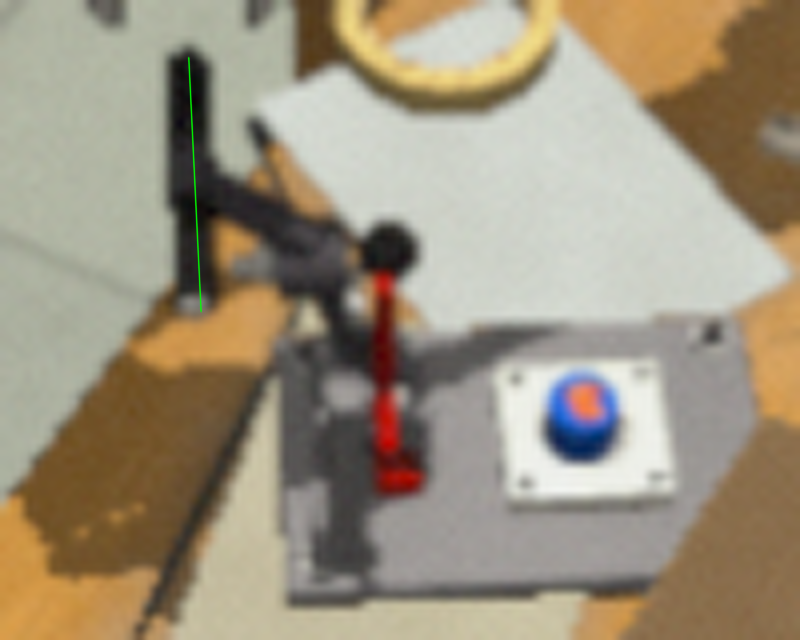

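View pics/l_top.png

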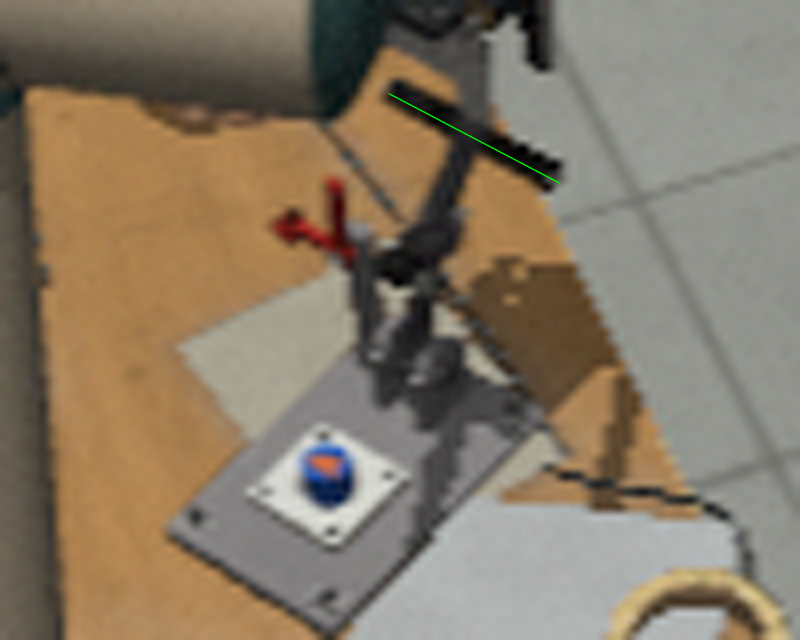

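The catch is fully over: its tab is now low at (400,480) in the scene crop and the tongue stands up at (385,330), off the lever. Next I'll grip the lever's right-hand sleeve.

```bash
python3 - <<'E'
from h import *
u=np.array([np.cos(fp[2]),np.sin(fp[2]),0])
g=r.move_l(T(fp,(.128,-.036,.198))[0],vel=.12,guard=8); st(g)
if not g:
    gripper_to(.021,5); st(); F=telemetry.current_wrist_force(); print(F@u)
    gripper_to(0,6); r.hold(.15); st(); F=telemetry.current_wrist_force(); print("along x",F@u)
im=vision.snapshot("scene"); crop(im,"scene",proj(T(fp,(0.05,0,.1))[0],"scene")[0],(40,50),8,"pics/g.png")
E
```

```text
False t 33.27 p [0.5838 0.2054 0.1986] F [ 0.58 -0.15  0.02] g 0.0453
 t 33.85 p [0.5833 0.2053 0.1981] F [ 0.31  0.15 -1.06] g 0.0212
0.2748624483537371
 t 34.24 p [0.5834 0.2053 0.198 ] F [ 0.33 -0.46  0.28] g 0.0166
along x 0.42058084889993047
```

View pics/g.png

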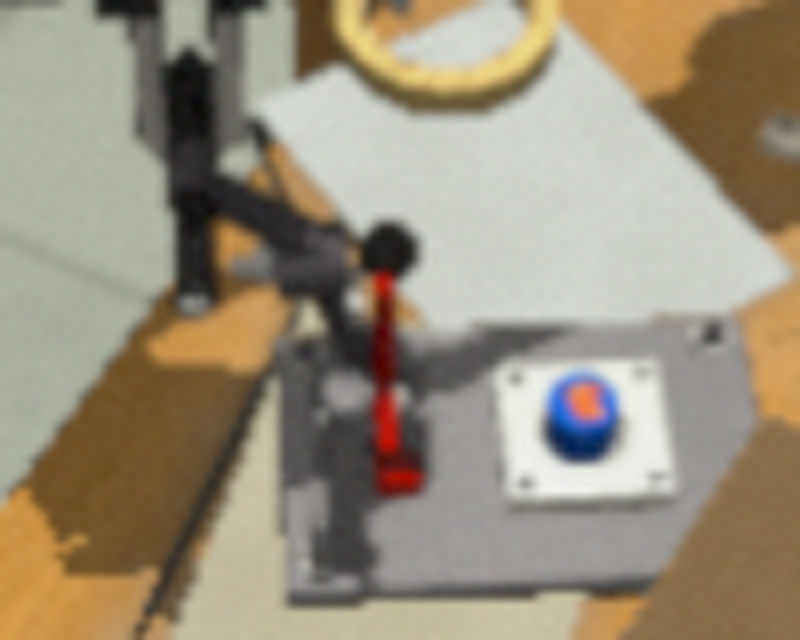

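The fingers hold the sleeve at (190,100), with a 16.6 mm opening and almost no side force. I'll pull the lever along its arc, correcting the radius from the measured force.

```bash
python3 - <<'E'
from h import *
gripper_to(0,40); st()
u=np.array([np.cos(fp[2]),np.sin(fp[2]),0]); z=np.array([0,0,1.])
phi0=np.arctan2(.134,.068); rr=.1503; TH=1.66
ths=np.linspace(0,1.5,11)[1:]
for th in ths:
    ph=phi0+th
    g=r.move_l(T(fp,(.06+rr*np.cos(ph),-.036,.058+rr*np.sin(ph)+.006))[0],vel=.1,guard=35)
    F=np.array(telemetry.current_wrist_force()); er=np.cos(ph)*u+np.sin(ph)*z; et=-np.sin(ph)*u+np.cos(ph)*z
    p=np.array(telemetry.current_ee_pos())-[0,0,.006]-T(fp,(.06,-.036,.058))[0]
    print(round(th,2),g,"Frad",round(F@er,1),"Ftan",round(F@et,1),"F",np.round(F,1),"th_act",round(np.arctan2(p[2],p@u)-phi0,3),"r",round(np.hypot(p[2],p@u),4),"g",round(telemetry.current_opening(),4))
    if g: break
    rr+=np.clip(F@er*.00006,-.0008,.0008)
st()
for c in("scene","top"):
    im=vision.snapshot(c); crop(im,c,proj(T(fp,(0.02,0,.1))[0],c)[0],(40,50),8,f"pics/d_{c}.png")
E
```

```text
t 34.51 p [0.5834 0.2053 0.198 ] F [ 0.71 -1.52  0.47] g 0.016
0.15 False Frad 0.1 Ftan 0.4 F [0.1 2.2 0.2] th_act 0.154 r 0.1504 g 0.0158
0.3 False Frad -0.2 Ftan -1.1 F [ 1.6  2.3 -0.4] th_act 0.302 r 0.1505 g 0.0157
0.45 False Frad -1.0 Ftan -1.3 F [ 2.5  5.2 -1.1] th_act 0.45 r 0.1505 g 0.0159
0.6 False Frad 0.2 Ftan -1.6 F [2.4 3.8 0.4] th_act 0.597 r 0.1505 g 0.0163
0.75 False Frad 0.1 Ftan -2.1 F [3.2 5.1 0.7] th_act 0.745 r 0.1505 g 0.0159
0.9 False Frad 1.3 Ftan -1.4 F [2.2 6.8 1.8] th_act 0.894 r 0.1505 g 0.0159
1.05 False Frad 1.8 Ftan -2.0 F [2.3 7.2 2.6] th_act 1.044 r 0.1505 g 0.0157
1.2 False Frad 1.3 Ftan -1.0 F [1.4 7.3 1.6] th_act 1.193 r 0.1504 g 0.0156
1.35 False Frad 2.9 Ftan -1.2 F [0.5 9.1 2.8] th_act 1.343 r 0.1504 g 0.0161
1.5 False Frad 2.2 Ftan -1.1 F [0.6 9.  2.1] th_act 1.493 r 0.1503 g 0.0161
 t 38.26 p [0.392  0.2498 0.1422] F [0.61 8.99 2.13] g 0.0161
```

View pics/d_scene.png

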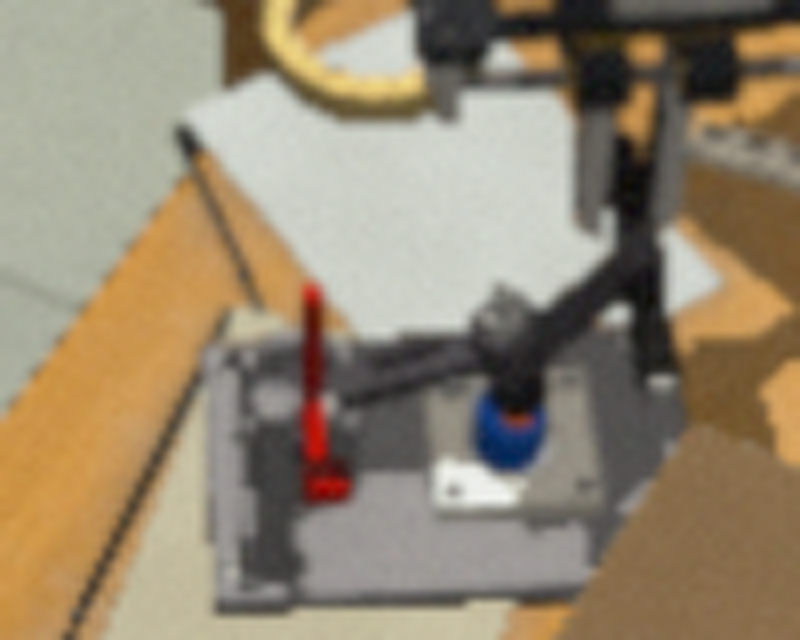

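The lever follows and the foot is just above the mount at (515,400). A 9 N sideways force has built up from a slight yaw error, so I'll shift a little to +y and continue to the stop.

```bash
cat >> h.py <<'E'
u=np.array([np.cos(fp[2]),np.sin(fp[2]),0]); ez=np.array([0,0,1.])
phi0=np.arctan2(.134,.068)
def lev(th,rr=.1505,dy=.0007,guard=45,vel=.04):
    ph=phi0+th
    g=r.move_l(T(fp,(.06+rr*np.cos(ph),-.036+dy,.058+rr*np.sin(ph)+.006))[0],vel=vel,guard=guard); r.hold(.15)
    F=np.array(telemetry.current_wrist_force()); er=np.cos(ph)*u+np.sin(ph)*ez; et=-np.sin(ph)*u+np.cos(ph)*ez
    p=np.array(telemetry.current_ee_pos())-[0,0,.006]-T(fp,(.06,-.036,.058))[0]
    print(round(th,3),g,"Frad",round(F@er,1),"Ftan",round(F@et,1),"F",np.round(F,1),"th_act",round(np.arctan2(p[2],p@u)-phi0,3),"r",round(np.hypot(p[2],p@u),4),"g",round(telemetry.current_opening(),4))
    return F@et
E
python3 - <<'E'
from h import *
for th in (1.52,1.56,1.60,1.63,1.66,1.67,1.68,1.69):
    f=lev(th)
    if abs(f)>20: break
st()
E
```

```text
1.52 False Frad 2.5 Ftan -0.6 F [-0.2  7.7  1.8] th_act 1.513 r 0.1503 g 0.016
1.56 False Frad 4.4 Ftan -5.2 F [-0.2  6.1  6.6] th_act 1.548 r 0.1502 g 0.0161
1.6 False Frad 5.4 Ftan -7.2 F [-0.6  6.1  8.9] th_act 1.586 r 0.1502 g 0.0162
1.63 False Frad 6.3 Ftan -8.6 F [-0.8  7.4 10.5] th_act 1.615 r 0.1502 g 0.0157
1.66 False Frad 7.2 Ftan -10.2 F [-1.7  5.9 12.2] th_act 1.644 r 0.1502 g 0.0163
1.67 False Frad 7.4 Ftan -11.3 F [-1.5  6.5 13.2] th_act 1.654 r 0.1502 g 0.016
1.68 False Frad 8.3 Ftan -13.0 F [-2.1  5.4 15.1] th_act 1.66 r 0.1501 g 0.016
1.69 False Frad 10.2 Ftan -17.2 F [-2.7  4.9 19.6] th_act 1.665 r 0.1501 g 0.0159
 t 41.69 p [0.381  0.2525 0.119 ] F [-2.75  4.88 19.62] g 0.0159
```

The force slope steepens sharply past 1.66, which marks the stop. I'll push slightly more for margin and then check.

```bash
python3 - <<'E'
from h import *
lev(1.70); r.hold(.5); st()
for c in("scene","top"):
    im=vision.snapshot(c); crop(im,c,proj(T(fp,(0.02,0,.08))[0],c)[0],(40,50),8,f"pics/e_{c}.png",[(T(fp,[[-.079,-.062,.114],[-.079,.062,.114]]),(0,255,0))])
    for n in("mount","lever_handle","catch_tab","mould","tape","wash_bottle","dust_blower"): print(c,n,[(d["at"],round(d["score"],2)) for d in models.mark_of(n,c)[:1]])
print(T(fp,(-.079,0,.114)))
r.hold(.5); st()
E
```

```text
1.7 False Frad 13.0 Ftan -22.1 F [-4.1  4.  25.2] th_act 1.671 r 0.1501 g 0.0156
 t 42.59 p [0.3808 0.2526 0.1183] F [-3.16  5.26 24.16] g 0.0161
scene mount [([0.4445, 0.2745, 0.0211], 0.46)]
scene lever_handle [([0.3896, 0.2871, 0.1118], 0.69)]
scene catch_tab [([0.5376, 0.3363, 0.1216], 0.43)]
scene mould [([0.4715, -0.2563, 0.001], 0.84)]
scene tape [([0.424, 0.0298, 0.0033], 0.72)]
scene wash_bottle []
scene dust_blower [([0.4842, -0.2556, 0.0468], 0.35)]
top mount []
top lever_handle [([0.3867, 0.288, 0.1144], 0.45)]
top catch_tab [([0.5211, 0.2579, 0.0566], 0.61)]
top mould [([0.4667, -0.2634, -0.0038], 0.67)]
top tape [([0.4162, 0.0288, 0.0022], 0.64)]
top wash_bottle [([0.3681, -0.5135, -0.0016], 0.6)]
top dust_blower [([0.4693, -0.2627, -0.0056], 0.33)]
[[0.38876126 0.28465739 0.114     ]]
 t 43.89 p [0.3808 0.2526 0.1182] F [-3.95  5.39 24.86] g 0.016
```

View pics/e_scene.png

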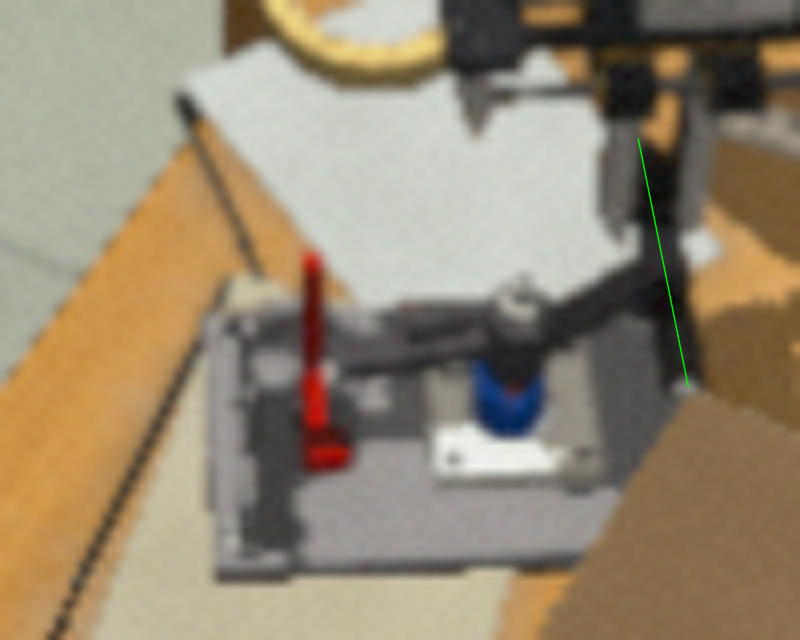

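View pics/e_top.png

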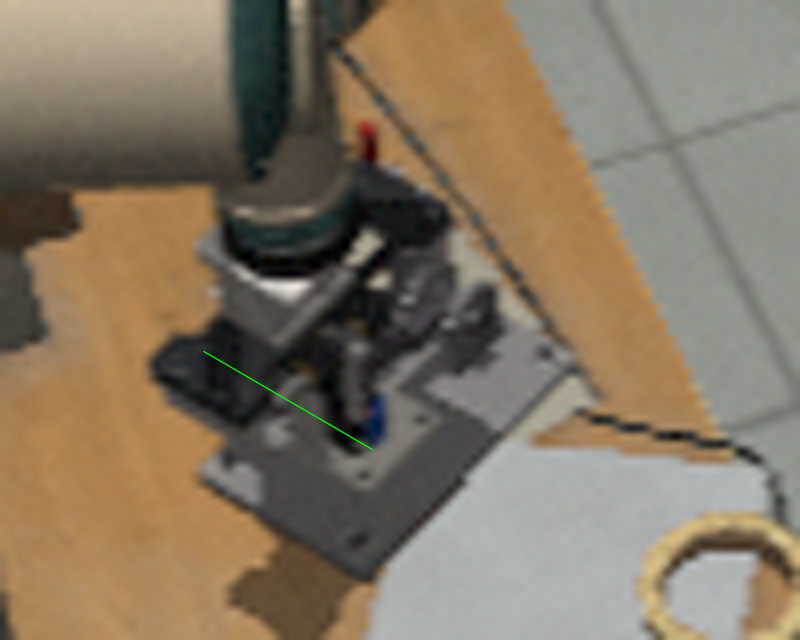

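```bash
python3 - <<'E'
from h import *
st(); r.sign_off()
E
```

```text
t 43.89 p [0.3808 0.2526 0.1182] F [-3.95  5.39 24.86] g 0.016
the job is handed in; nothing more can be done
```

I handed the job in at 43.9 s with the gripper still holding the lever at its lower stop, and the last checks I could make support that it was done as asked.

1. **Ejecting:** I pressed the green paddle to its stop (fingertip at 29 mm, about 13 N). The mount rose and stayed up when the paddle was released.
2. **Placing:** I lifted the mount out and lowered it into the nest. It touched down about 5 mm below the height at which the nest's rim would have stopped it, so it is on the glass, and the pictures after letting go showed it upright in the nest.
3. **Catch:** After that I threw the red catch fully over. The pictures showed its tongue clear of the lever, and its tab had dropped to about 125 mm above the bench.
4. **Lever:** I gripped the right-hand sleeve and pulled the lever down.

**Final state:**
- **Lever position:** it is at about 1.66 to 1.67 rad. The force rose steeply there, as it would at the stop, and the bar's position in the scene picture agreed.
- **Hold:** it held steady at about 25 N on the wrist with no sign of slipping, and the scene picture showed the foot on the mount.
- **Other things:** the mould, tape and wash bottle read where they were at the start.

**Checks that failed or disagreed:**
- **Dust blower:** it was not found in the last pictures. The only reports were low-score ones at the mould, so its position is not confirmed. I did not work near it.
- **Top camera:** in the last picture it did not report the mount, and it put the catch tab at a wrong place because the arm hid the view.
- **Side force:** a force of 5 to 9 N on the lever came from a small yaw error. It was well within limits.

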